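# Lock the sanding block in the wedge jig

## Robot

A 6-joint arm with a two-finger parallel gripper is mounted at the origin on a cart in front of the work surface, level with it; the furniture and walls round the work are solid. World frame = base frame: x ahead of the robot, y to its left, z up, the work surface at z = 0. Lengths are in mm, angles in rad, forces in N, time in s.
With the tool pointing down it reaches from about 250 to 775 mm from the base axis. Payload 4 kg.
Tool frame: the origin (TCP) lies at the centre of the arm's flange, where the gripper is bolted on; the fingertips stand 199 mm ahead of it and the grasp point (between the pads) lies 180 mm ahead of it; z points along the fingers, y is the line along which they close (so a half turn about z gives the same grasp; the last joint's range is limited). The gripper opens to 94 mm and grips with 3 to 60 N. Pads are 16 mm wide; open, the fingers measure 119 mm over their backs; the gripper's body (75 mm by 177 mm) begins 78 mm behind the grasp point.
Start: joints at [1.068, 0.087, 1.371, -0, 1.684, -0.103], TCP at [214.081, 506.625, 404.706] pointing down, gripper open.
Joint ranges: [-3.1, 3.1], [-0.76, 2.03], [0.27, 2.55], [-1.08, 4.22], [0.17, 2.65], [-2.57, 2.57]. Speed limits (rad/s): [2.79, 2.79, 3.14, 3.14, 3.14, 3.14].

## Interface

Orientations are given as [roll, pitch, yaw] about the fixed x, y, z axes, in that order (R = Rz(yaw) Ry(pitch) Rx(roll)).
In Python, from bench import * gives the robot as it stands.
- The arm moves only by the tool arm_command, never from a script. Its argument "targets" is a list of rows, each an object of numbers: "fingers": the closure, from -1 (fully open) to 1 (shut), so that 0 is half open; "tx", "ty", "tz": the shift along the tool's x, y, z in m; "wx", "wy", "wz": the turn, a rotation vector about the tool's x, y, z in degrees. A call has 1 to 10 rows; each row is the pose to reach, as a shift and turn from the pose commanded when the call began, along the tool's axes at that moment; what a row does not reach only later rows make up. A row lasts 1/8 s, in which the tool goes at most 62.5 mm and 10.7 degrees, less where a joint would pass 70% of its speed; a pose out of reach is approached as far as the arm can. A call with a gripper value outside its range is refused whole. The fingers move at their own pace and stop on an object; "force" is the grip in N (left out, the last holds). Time passes only in rows, so rows that repeat a pose let the fingers close. It gives the time, the measured TCP pose, the force and the opening at its end, in the units of the state.
- observe(): the state, without advancing time (a new reading comes with each control period).
- camera(name): name is "scene" or "top" or "wrist"; returns a dict with "img" (384x512x3 uint8, red, green, blue), "vertical_fov" (degrees; the focal length in pixels is half the picture's height over the tangent of half this angle, whatever the lens; pixels are square), "cx", "cy" (the principal point, pixels), "k1" (the pictures are not rectified: a ray, as slopes to the right and down, at radius r is drawn at 1 + k1 r^2 times it, then the intrinsics apply), "R" (3x3) and "t" (3): a world point X has camera coordinates R X + t; the wrist camera has in their place "tool_from_camera" (4x4, takes a point from camera to tool coordinates, whose origin is the TCP and whose axes are the flange's). Camera axes: x right, y down, z forward; pixel columns grow to the right and rows downward; lengths in mm; the calibration is good to about 2 mm. A picture is of the moment at which its call begins: read the wrist's pose just before it. There is no depth.
- hand_in(): hands the job in, once; it reports no verdict.
The state is a dict: "time": time; "joint_positions": joint angles; "qvel": joint speeds; "effort": joint torques, N m; "eef_pos": TCP position; "tool_rot": TCP orientation; "ft_force": force on the tool from outside, world axes, zero at the start; "ft_torque": the same for the moment, N m; "opening": opening from 0.0 (shut) to 1.0 (fully open).
Only numpy, scipy, OpenCV 4.12 (cv2) and the standard library are available. Lean on these libraries where they do the work, as an engineer would, in place of code of your own. Each camera call takes 0.05 s, during which the arm holds its last target. There are 200 camera calls.

## Task

Clamp the brown sanding block in the plywood holding jig so that a fresh sheet can be glued on it: first slide the jig's bar by its blue post until it holds the block snug against the dark wooden fence, then push the red thumb tab of the wedge along its ramp until the wedge jams the bar fast. Leave the block lying flat on the jig and let go of everything.

Things in the scene. Friction and masses are not known exactly. Their poses are not given: they have to be found in the camera images.
- jig: Fixed plywood jig, 336 mm long (y). Origin: underside, on the bar's centre line; x away from the robot, y left, z up; bed top z=12 mm. Dark wooden fence at its +y end: inner face y=150, top z=46. Wooden bridge over the bar: x -38 to 38, y -74 to -26, top z=68 at its -x edge. Its underside is the ramp, falling 8 degrees toward +x.
- stop_bar: Aluminium bar 30x190x18 mm, 0.3 kg, loose in the jig under bridge and wedge; slides along the jig's y (about 3 N, 2 mm side play). Axes as the jig's. Origin: underside at its pressing face (60 wide, 28 high), which looks +y to block and fence. Blue post to grip: 22 (x) by 18 (y) mm, centred at y=-24, z 29 to 65. With the block snug its origin is at about y=94 mm in the jig.
- sanding_block: Brown block, 57 (its x) x 100 (its y) x 31 mm high, 0.12 kg, lying flat on the bed between bar and fence, a quarter turn from the jig so that its 57 mm run along the jig's y; at the start 3 to 15 mm short of the fence and up to 5 degrees askew; 2 N push it along. Origin: centre of underside.
- thumb_wedge: Pale wedge, 130x24 mm, captive in the bridge over the bar; axes as the jig's. Origin: middle of underside. Red tab: near face x=-65, top z=51, 26 mm wide; free space behind it. Slides to jig +x and 8 degrees down (2 N), stays where left. Jig frame: y=-50, start x -53 to -38; meets the bar at about x=-13; pushing on there with 10 to 20 N jams it, moving barely 1 mm more. A jammed bar resists sliding.
Mind the look-alikes: they are no part of the job. Of the things that look like the stop_bar, the larger one is meant.

How it is judged (in metres and radians):
On the way:
1. the bar holds the block against the fence while the wedge is still slack (y of stop_bar in the frame of jig above 0.085 m and contact force between thumb_wedge and stop_bar below 1 N), for 0.1 s.
At the end, for the whole second after the job is handed in: The bar's face is at most 65 mm from the fence, the block flat on the bed between them and within 30 mm of the bar's centre line; the wedge is driven in to where it meets the bar and, let go, still presses on it with more than 3 N; bar and block at rest (y of stop_bar in the frame of jig above 0.085 m and y of sanding_block in the frame of jig between 0.108 and 0.13 m and x of sanding_block in the frame of jig between -0.03 and 0.03 m and z of sanding_block in the frame of jig below 0.018 m and angle between sanding_block's own z axis and vertical below 0.17 rad and x of thumb_wedge in the frame of jig above -0.015 m and contact force between thumb_wedge and stop_bar above 3 N and linear speed of each of stop_bar, sanding_block below 0.01 m/s); the robot touches nothing.
It also fails if it takes over 45 s, if anything falls off the work surface, if the arm or the gripper's body presses on something with over 40 N, if the wrist force passes 120 N, or if a joint passes its speed limit or range.

## Working session

There is one attempt and no reset: what is moved stays moved. The work goes in short steps, Python scripts to look and compute and a tool call to move; the robot and the scene stay as the last step left them, time stands still between calls to the robot, and variables do not carry over. Pictures are saved under pics/ and viewed, on a budget of 10 in all, crops included, one or two more only if the job needs it, and the job is handed in when it is done.

Besides the shell and the picture viewer there is one more tool, called after "Call:" as name(argument=value, ...), one argument or row to a line, values as JSON. arm_command: Moves the arm, as the interface text tells. Its arguments: {"type":"object","properties":{"targets":{"type":"array"},"force":{"type":"number"}},"required":["targets"]}

```bash
ls; mkdir -p pics
python3 - <<'E'
from bench import *
import cv2,pickle
s=observe();print(s['time'],s['eef_pos'],s['tool_rot'],s['opening'])
d={}
for n in("scene","top"):
    c=camera(n);d[n]=c;cv2.imwrite(f"pics/{n}0.png",cv2.resize(c["img"][:,:,::-1],(800,600)))
    print(n,{k:v for k,v in c.items() if k!="img"})
pickle.dump(d,open("cams.pkl","wb"))
E
```

```text
pics
0.0 [214.06784248 506.52677427 403.49980497] [-3.13941789e+00 -1.91582794e-04  2.74173083e+00] 0.9988647900007596
scene {'vertical_fov': 46.72553218238774, 'cx': 251.66644535455055, 'cy': 190.23700801265767, 'k1': -0.03212958905578788, 'R': array([[ 0.50116957, -0.86523161,  0.01425928],
       [-0.69381055, -0.41161578, -0.59093093],
       [ 0.51716147,  0.28626336, -0.80659612]]), 't': array([-373.19899343,  312.53842148,  669.30632024])}
top {'vertical_fov': 44.92501376880303, 'cx': 251.67363467331342, 'cy': 194.0054528655114, 'k1': -0.17443554784879578, 'R': array([[ 0.02778913, -0.99960288, -0.00467393],
       [-0.99396439, -0.02713537, -0.10629424],
       [ 0.1061252 ,  0.00759955, -0.99432373]]), 't': array([-149.71008253,  522.88518593,  854.37994385])}
```

View pics/top0.png

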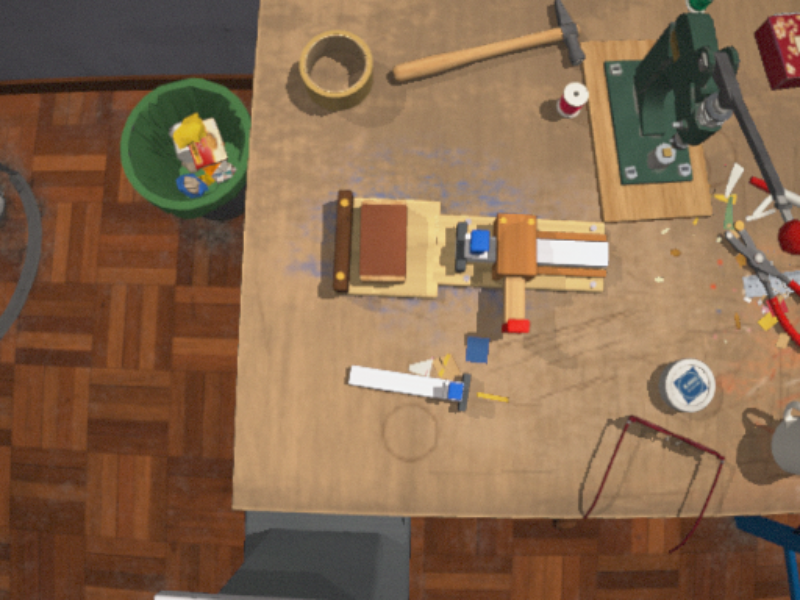

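View pics/scene0.png

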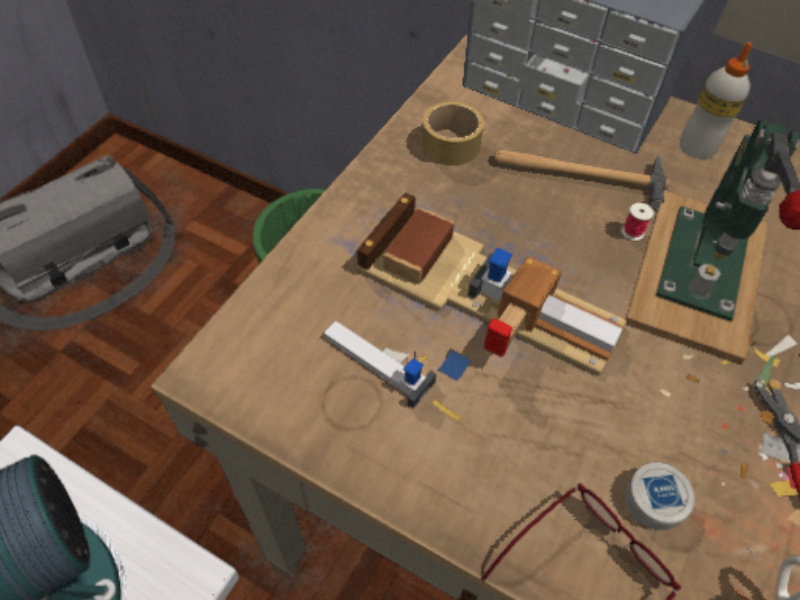

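The real bar's post is at top-view (480,240), under the orange bridge in the jig. The look-alikes are the loose smaller bar with a blue post at (455,390) and a blue scrap at (477,350). The red tab is at (517,326) and the brown block at (383,242). I'll check this with one close crop.

Run:
```python
import pickle,cv2
c=pickle.load(open("cams.pkl","rb"))["top"]["img"][:,:,::-1]
cv2.imwrite("pics/crop1.png",cv2.resize(c[115:225,205:400],None,fx=4,fy=4,interpolation=cv2.INTER_CUBIC))
```

```text
(no output)
```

View pics/crop1.png

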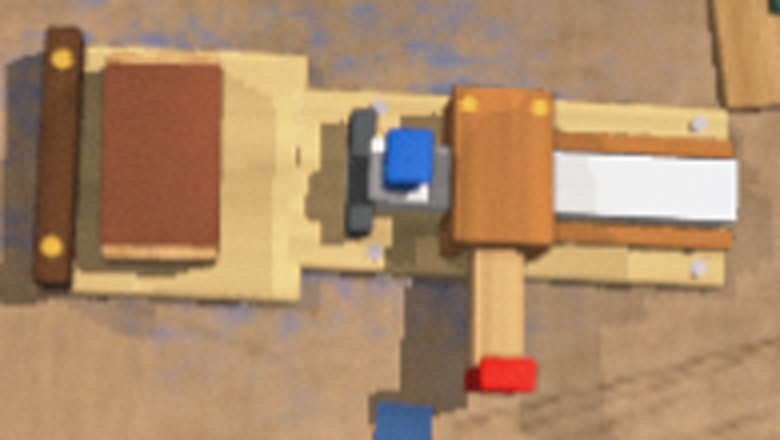

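```bash
cat > h.py <<'E'
import numpy as np,cv2,pickle
from scipy.optimize import least_squares
def intr(c):
    h=c["img"].shape[0]; return h/2/np.tan(np.radians(c["vertical_fov"]/2))
def ray(c,p):
    f=intr(c); d=np.array([(p[0]-c["cx"])/f,(p[1]-c["cy"])/f]); u=d.copy()
    for _ in range(20): u=d/(1+c["k1"]*(u@u))
    return np.array([*u,1])
def hit(c,p,z):
    """world xy(z) of the pixel at height z"""
    o=-c["R"].T@c["t"]; v=c["R"].T@ray(c,p); return o+v*(z-o[2])/v[2]
def Rz(a): return np.array([[np.cos(a),-np.sin(a)],[np.sin(a),np.cos(a)]])
def tojig(J,X): return Rz(J[2]).T@(np.asarray(X)[:2]-J[:2])
def toworld(J,x): return Rz(J[2])@np.asarray(x)+J[:2]
E
python3 - <<'E'
from h import *
c=pickle.load(open("cams.pkl","rb"))["top"]
P=lambda u,v,z:hit(c,(205+(u+.5)/4-.5,115+(v+.5)/4-.5),z)
fen=[P(83,32,46),P(71,287,46)]
br=[(P(450,243,68),(-38,-26)),(P(552,246,68),(-38,-74))]
bed=[P(727,110,12),P(723,286,12)]
def res(J):
    r=[tojig(J,X)[1]-150 for X in fen]
    for X,q in br: r+=list(tojig(J,X)-q)
    b=[tojig(J,X) for X in bed]; r+=[b[0][1]-b[1][1],b[0][0]+b[1][0]]
    return r
s=least_squares(res,[450,100,0]);J=s.x
print(J,s.fun.round(1))
for n,X in dict(post=P(410,156,65),post_corners1=P(389,128,65),pc2=P(433,186,65),tabtop=P(508,373,51),tabl=P(481,358,51),tabr=P(536,390,51),b1=P(105,63,31),b2=P(220,67,31),b3=P(102,246,31),b4=P(217,249,31),bedr=bed[0],barface=P(375,115,28)).items(): print(n,X.round(0),tojig(J,X).round(1))
E
```

```text
[ 5.99235419e+02 -2.29761833e+02 -2.36275959e-02] [-0.5 -2.1 -0.7  0.8  0.4  1.8 -0.9  0.2]
post [ 600. -236.   65.] [ 1.2 -5.7]
post_corners1 [ 613. -226.   65.] [13.8  4.4]
pc2 [ 587. -246.   65.] [-12.2 -16.8]
tabtop [ 503. -284.   51.] [-95.4 -56.6]
tabl [ 509. -271.   51.] [-89.1 -43.7]
tabr [ 495. -297.   51.] [-102.6  -69.9]
b1 [649. -92.  31.] [ 46.1 139.1]
b2 [ 648. -147.   31.] [46.9 83.7]
b3 [559. -93.  31.] [-43.  135.4]
b4 [ 560. -148.   31.] [-41.6  80.8]
bedr [ 639. -400.   12.] [  44.3 -169.2]
barface [ 627. -222.   28.] [27.9  7.9]
```

Run:
```python
import pickle,cv2
c=pickle.load(open("cams.pkl","rb"))["scene"]["img"][:,:,::-1]
cv2.imwrite("pics/crop2.png",cv2.resize(c[115:245,225:405],None,fx=4.4,fy=4.4,interpolation=cv2.INTER_CUBIC))
```

```text
(no output)
```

View pics/crop2.png

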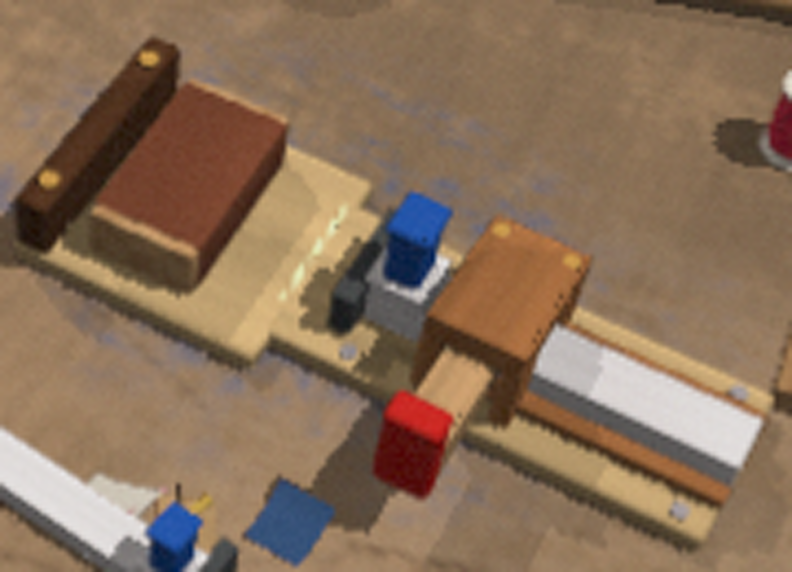

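The close-up confirms it: the blue post at crop (418,213) is on the jig's bar and the red tab is at (420,416). Both views show these, so I'll triangulate their heights.

```bash
cat >> h.py <<'E'
def tri(cs,ps):
    A=np.zeros((3,3));b=np.zeros(3)
    for c,p in zip(cs,ps):
        o=-c["R"].T@c["t"]; v=c["R"].T@ray(c,p); v/=np.linalg.norm(v); M=np.eye(3)-np.outer(v,v); A+=M;b+=M@o
    return np.linalg.solve(A,b)
E
python3 - <<'E'
from h import *
d=pickle.load(open("cams.pkl","rb"));T,S=d["top"],d["scene"]
t=lambda u,v:(205+(u+.5)/4-.5,115+(v+.5)/4-.5)
s=lambda u,v:(225+(u+.5)/4.4-.5,115+(v+.5)/4.4-.5)
J=np.array([599.2,-229.8,-.0236])
for n,a,b in [("post",(411,154),(419,214)),("tab",(508,373),(420,416)),("bridgeNL",(450,243),(427,317)),("bridgeNR",(552,246),(523,360)),("bridgeFL",(455,87),(500,217)),("bridgeFR",(552,90),(591,260)),
 ("fenceIn",(83,32),(180,53)),("fenceInNear",(71,287),(44,212)),("blk1",(105,63),(187,84)),("blk2",(220,67),(286,124)),("blk3",(102,246),(95,208)),("blk4",(217,249),(197,245))]:
    X=tri([T,S],[t(*a),s(*b)]);print(n,X.round(1),tojig(J,X).round(1))
E
```

```text
post [ 598.8 -234.4   76.6] [-0.3 -4.6]
tab [ 500.3 -279.5   79.6] [-97.7 -52. ]
bridgeNL [ 561.9 -256.3   59. ] [-36.7 -27.4]
bridgeNR [ 560.9 -302.3   61.4] [-36.6 -73.4]
bridgeFL [ 637.9 -259.3   49.1] [ 39.4 -28.6]
bridgeFR [ 638.  -305.    47.4] [ 40.5 -74.3]
fenceIn [661.4 -81.6  40.5] [ 58.7 149.7]
fenceInNear [537.5 -80.2  46.4] [-65.3 148.1]
blk1 [647.5 -92.8  37.3] [ 45.  138.1]
blk2 [ 645.9 -147.6   41. ] [44.7 83.3]
blk3 [559.  -93.8  35.4] [-43.4 135. ]
blk4 [ 557.7 -148.    44. ] [-43.4  80.8]
```

Call:
arm_command(
  targets=[
    {"tx": -0.643, "ty": -0.533, "wz": 68.4, "fingers": -1},
    {"tx": -0.643, "ty": -0.533, "wz": 68.4, "fingers": -1},
    {"tx": -0.643, "ty": -0.533, "wz": 68.4, "fingers": -1},
    {"tx": -0.643, "ty": -0.533, "wz": 68.4, "fingers": -1},
    {"tx": -0.643, "ty": -0.533, "wz": 68.4, "fingers": -1},
    {"tx": -0.643, "ty": -0.533, "wz": 68.4, "fingers": -1},
    {"tx": -0.643, "ty": -0.533, "wz": 68.4, "fingers": -1},
    {"tx": -0.643, "ty": -0.533, "wz": 68.4, "fingers": -1},
    {"tx": -0.643, "ty": -0.533, "wz": 68.4, "fingers": -1},
    {"tx": -0.643, "ty": -0.533, "wz": 68.4, "fingers": -1},
  ],
)

```text
schema error: expected keys fingers, tx, ty, tz, wx, wy, wz
```

Call:
arm_command(
  targets=[
    {"tx": -0.643, "ty": -0.533, "tz": 0, "wx": 0, "wy": 0, "wz": 68.4, "fingers": -1},
    {"tx": -0.643, "ty": -0.533, "tz": 0, "wx": 0, "wy": 0, "wz": 68.4, "fingers": -1},
    {"tx": -0.643, "ty": -0.533, "tz": 0, "wx": 0, "wy": 0, "wz": 68.4, "fingers": -1},
    {"tx": -0.643, "ty": -0.533, "tz": 0, "wx": 0, "wy": 0, "wz": 68.4, "fingers": -1},
    {"tx": -0.643, "ty": -0.533, "tz": 0, "wx": 0, "wy": 0, "wz": 68.4, "fingers": -1},
    {"tx": -0.643, "ty": -0.533, "tz": 0, "wx": 0, "wy": 0, "wz": 68.4, "fingers": -1},
    {"tx": -0.643, "ty": -0.533, "tz": 0, "wx": 0, "wy": 0, "wz": 68.4, "fingers": -1},
    {"tx": -0.643, "ty": -0.533, "tz": 0, "wx": 0, "wy": 0, "wz": 68.4, "fingers": -1},
    {"tx": -0.643, "ty": -0.533, "tz": 0, "wx": 0, "wy": 0, "wz": 68.4, "fingers": -1},
    {"tx": -0.643, "ty": -0.533, "tz": 0, "wx": 0, "wy": 0, "wz": 68.4, "fingers": -1},
  ],
)

```text
time: 1.35
eef_pos: [502.5, -50.1, 404.3]
tool_rot: [-3.141, -0.001, 1.548]
ft_force: [0.2, -0.1, 0.3]
opening: 0.999
```

Call:
arm_command(
  targets=[
    {"tx": -0.183, "ty": 0.101, "tz": 0, "wx": 0, "wy": 0, "wz": 0, "fingers": -1},
    {"tx": -0.183, "ty": 0.101, "tz": 0.04, "wx": 0, "wy": 0, "wz": 0, "fingers": -1},
    {"tx": -0.183, "ty": 0.101, "tz": 0.074, "wx": 0, "wy": 0, "wz": 0, "fingers": -1},
    {"tx": -0.183, "ty": 0.101, "tz": 0.074, "wx": 0, "wy": 0, "wz": 0, "fingers": -1},
    {"tx": -0.183, "ty": 0.101, "tz": 0.074, "wx": 0, "wy": 0, "wz": 0, "fingers": -1},
    {"tx": -0.183, "ty": 0.101, "tz": 0.074, "wx": 0, "wy": 0, "wz": 0, "fingers": -1},
  ],
)

```text
time: 2.1
eef_pos: [598.8, -232.9, 330.8]
tool_rot: [-3.141, -0.001, 1.548]
ft_force: [-0.2, -0.1, -0.5]
opening: 1.001
```

```bash
cat >> h.py <<'E'
def wcam(observe,camera):
    from scipy.spatial.transform import Rotation as Ro
    s=observe(); c=camera("wrist"); M=c["tool_from_camera"]
    Rt=Ro.from_euler("xyz",s["tool_rot"]).as_matrix(); Rwc=Rt@M[:3,:3]; o=Rt@M[:3,3]+s["eef_pos"]
    c["R"]=Rwc.T; c["t"]=-Rwc.T@o; return s,c
E
python3 - <<'E'
from bench import *
from h import *
s,c=wcam(observe,camera);pickle.dump(c,open("w1.pkl","wb"))
print(s["time"],s["eef_pos"],s["tool_rot"]); cv2.imwrite("pics/w1.png",cv2.resize(c["img"][:,:,::-1],(768,576)))
E
```

```text
2.1 [ 598.79718988 -232.885124    330.75933328] [-3.14126924e+00 -7.93658558e-04  1.54817220e+00]
```

View pics/w1.png

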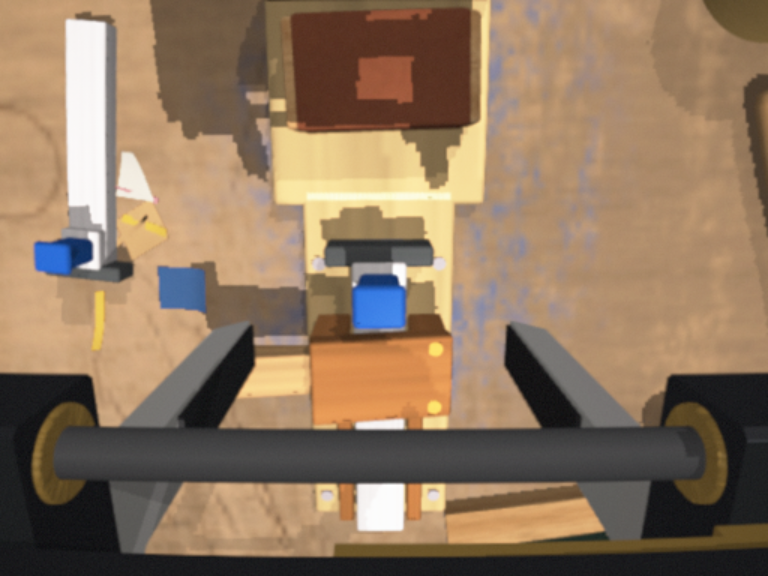

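The wrist view shows the post top at (379,307), between the fingers in x. The block lies ahead of it, slightly askew.

Run:
```python
from h import *
c=pickle.load(open("w1.pkl","rb"));J=np.array([599.2,-229.8,-.0236])
for n,p,z in [("post",(379,307),77),("postL",(353,328),77),("postR",(405,286),77),("bridgeNL",(313,337),68),("bridgeFL",(450,337),57),("blkNear",(290,129),43),("blkFar",(480,124),43),("stepL",(275,202),12),("stepR",(482,204),12)]:
    X=hit(c,((p[0]+.5)/1.5-.5,(p[1]+.5)/1.5-.5),z);print(n,X.round(1),tojig(J,X).round(1))
```

```text
post [ 597.9 -233.8   77. ] [-1.2 -4. ]
postL [ 585.  -244.1   77. ] [-13.8 -14.6]
postR [ 610.4 -223.7   77. ] [11.1  6.4]
bridgeNL [ 564.1 -251.4   68. ] [-34.6 -22.5]
bridgeFL [ 634.8 -257.    57. ] [ 36.2 -26.3]
blkNear [ 554.5 -148.7   43. ] [-46.6  80. ]
blkFar [ 651.  -148.4   43. ] [49.9 82.6]
stepL [ 538.1 -187.7   12. ] [-62.1  40.7]
stepR [ 659.  -191.6   12. ] [58.9 39.6]
```

Call:
arm_command(
  targets=[
    {"tx": 0, "ty": -0.001, "tz": 0.05, "wx": 0, "wy": 0, "wz": 0, "fingers": -1},
    {"tx": 0, "ty": -0.001, "tz": 0.085, "wx": 0, "wy": 0, "wz": 0, "fingers": -1},
    {"tx": 0, "ty": -0.001, "tz": 0.085, "wx": 0, "wy": 0, "wz": 0, "fingers": -1},
    {"tx": 0, "ty": -0.001, "tz": 0.085, "wx": 0, "wy": 0, "wz": 0, "fingers": 1},
    {"tx": 0, "ty": -0.001, "tz": 0.085, "wx": 0, "wy": 0, "wz": 0, "fingers": 1},
    {"tx": 0, "ty": -0.001, "tz": 0.085, "wx": 0, "wy": 0, "wz": 0, "fingers": 1},
    {"tx": 0, "ty": -0.001, "tz": 0.085, "wx": 0, "wy": 0, "wz": 0, "fingers": 1},
    {"tx": 0, "ty": -0.001, "tz": 0.085, "wx": 0, "wy": 0, "wz": 0, "fingers": 1},
    {"tx": 0, "ty": -0.001, "tz": 0.085, "wx": 0, "wy": 0, "wz": 0, "fingers": 1},
  ],
  force=25,
)

```text
time: 3.28
eef_pos: [597.9, -233.3, 245.6]
tool_rot: [-3.141, -0.0, 1.548]
ft_force: [-0.2, -0.2, -0.2]
opening: 0.4
```

Call:
arm_command(
  targets=[
    {"tx": 0, "ty": 0, "tz": 0, "wx": 0, "wy": 0, "wz": 0, "fingers": 1},
    {"tx": 0, "ty": 0, "tz": 0, "wx": 0, "wy": 0, "wz": 0, "fingers": 1},
    {"tx": 0, "ty": 0, "tz": 0, "wx": 0, "wy": 0, "wz": 0, "fingers": 1},
    {"tx": 0, "ty": 0, "tz": 0, "wx": 0, "wy": 0, "wz": 0, "fingers": 1},
  ],
)

```text
time: 3.78
eef_pos: [597.9, -233.3, 245.5]
tool_rot: [3.142, -0.0, 1.548]
ft_force: [-0.1, 0.5, -0.8]
opening: 0.232
```

Gripped: the opening is 22 mm. Now I slide.

Call:
arm_command(
  targets=[
    {"tx": 0.01, "ty": 0, "tz": 0, "wx": 0, "wy": 0, "wz": 0, "fingers": 1},
    {"tx": 0.02, "ty": 0, "tz": 0, "wx": 0, "wy": 0, "wz": 0, "fingers": 1},
    {"tx": 0.03, "ty": 0, "tz": 0, "wx": 0, "wy": 0, "wz": 0, "fingers": 1},
    {"tx": 0.04, "ty": 0, "tz": 0, "wx": 0, "wy": 0, "wz": 0, "fingers": 1},
    {"tx": 0.048, "ty": 0, "tz": 0, "wx": 0, "wy": 0, "wz": 0, "fingers": 1},
    {"tx": 0.054, "ty": 0, "tz": 0, "wx": 0, "wy": 0, "wz": 0, "fingers": 1},
    {"tx": 0.058, "ty": 0, "tz": 0, "wx": 0, "wy": 0, "wz": 0, "fingers": 1},
    {"tx": 0.062, "ty": 0, "tz": 0, "wx": 0, "wy": 0, "wz": 0, "fingers": 1},
    {"tx": 0.066, "ty": 0, "tz": 0, "wx": 0, "wy": 0, "wz": 0, "fingers": 1},
    {"tx": 0.069, "ty": 0, "tz": 0, "wx": 0, "wy": 0, "wz": 0, "fingers": 1},
  ],
)

```text
time: 5.03
eef_pos: [599.4, -164.2, 245.5]
tool_rot: [-3.141, -0.0, 1.548]
ft_force: [-0.6, -1.3, -3.0]
opening: 0.23
```

Call:
arm_command(
  targets=[
    {"tx": 0.001, "ty": 0, "tz": 0, "wx": 0, "wy": 0, "wz": 0, "fingers": 1},
    {"tx": 0.002, "ty": 0, "tz": 0, "wx": 0, "wy": 0, "wz": 0, "fingers": 1},
    {"tx": 0.002, "ty": 0, "tz": 0, "wx": 0, "wy": 0, "wz": 0, "fingers": 1},
  ],
)

```text
time: 5.4
eef_pos: [599.5, -162.2, 245.6]
tool_rot: [-3.142, -0.0, 1.548]
ft_force: [1.1, -1.6, -2.9]
opening: 0.232
```

Call:
arm_command(
  targets=[
    {"tx": 0.001, "ty": 0, "tz": 0, "wx": 0, "wy": 0, "wz": 0, "fingers": 1},
    {"tx": 0.002, "ty": 0, "tz": 0, "wx": 0, "wy": 0, "wz": 0, "fingers": 1},
  ],
)

```text
time: 5.65
eef_pos: [599.5, -160.3, 245.6]
tool_rot: [-3.142, -0.0, 1.548]
ft_force: [-0.6, -0.9, -3.6]
opening: 0.233
```

Call:
arm_command(
  targets=[
    {"tx": 0.0005, "ty": 0, "tz": 0, "wx": 0, "wy": 0, "wz": 0, "fingers": 1},
    {"tx": 0.001, "ty": 0, "tz": 0, "wx": 0, "wy": 0, "wz": 0, "fingers": 1},
  ],
)

```text
time: 5.9
eef_pos: [599.6, -159.2, 245.6]
tool_rot: [-3.142, -0.0, 1.548]
ft_force: [-0.2, -1.2, -2.6]
opening: 0.232
```

Call:
arm_command(
  targets=[
    {"tx": 0.0005, "ty": 0, "tz": 0, "wx": 0, "wy": 0, "wz": 0, "fingers": 1},
    {"tx": 0.001, "ty": 0, "tz": 0, "wx": 0, "wy": 0, "wz": 0, "fingers": 1},
  ],
)

```text
time: 6.15
eef_pos: [599.6, -158.5, 245.6]
tool_rot: [3.141, 0.001, 1.548]
ft_force: [0.8, -2.7, -3.0]
opening: 0.23
```

Call:
arm_command(
  targets=[
    {"tx": 0.001, "ty": 0, "tz": 0, "wx": 0, "wy": 0, "wz": 0, "fingers": 1},
  ],
)

```text
time: 6.28
eef_pos: [599.7, -158.0, 245.8]
tool_rot: [3.141, 0.002, 1.548]
ft_force: [0.6, -5.0, -4.0]
opening: 0.228
```

Call:
arm_command(
  targets=[
    {"tx": 0.001, "ty": 0, "tz": 0, "wx": 0, "wy": 0, "wz": 0, "fingers": 1},
  ],
)

```text
time: 6.4
eef_pos: [599.6, -157.6, 245.8]
tool_rot: [3.141, 0.004, 1.548]
ft_force: [-0.6, -8.4, -4.4]
opening: 0.233
```

Run:
```python
from bench import *
import cv2,pickle
d={}
for n in("scene","top"): d[n]=camera(n)
pickle.dump(d,open("cams2.pkl","wb"))
a=cv2.resize(d["top"]["img"][115:225,205:345,::-1],None,fx=5,fy=5,interpolation=cv2.INTER_CUBIC)
cv2.imwrite("pics/crop3.png",a)
s=observe();print(s["eef_pos"],s["ft_force"])
```

```text
[ 599.61259956 -157.64135014  245.91438074] [ 0.24924438 -6.42246804 -3.62436824]
```

View pics/crop3.png

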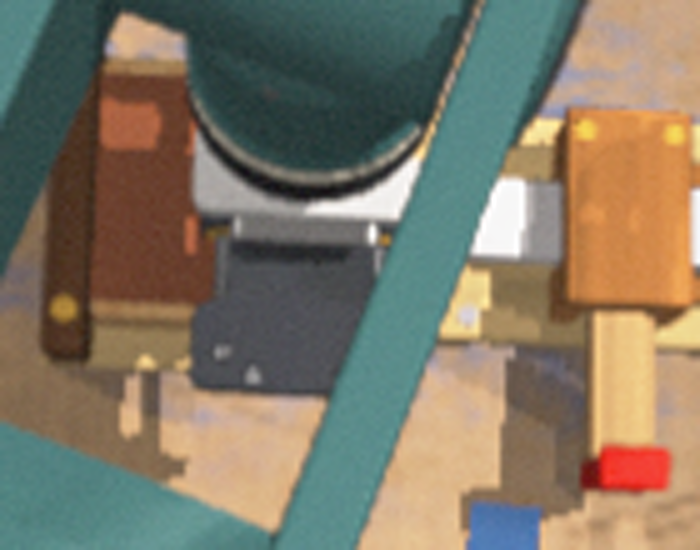

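Force rises steeply, and the top crop shows the block's left edge (95) at the fence's inner edge (90), so it is snug. I'll add a small extra press, then release and lift.

Call:
arm_command(
  targets=[
    {"tx": 0.001, "ty": 0, "tz": 0, "wx": 0, "wy": 0, "wz": 0, "fingers": 1},
    {"tx": 0.001, "ty": 0, "tz": 0, "wx": 0, "wy": 0, "wz": 0, "fingers": 1},
  ],
)

```text
time: 6.75
eef_pos: [599.6, -157.2, 246.0]
tool_rot: [3.141, 0.006, 1.547]
ft_force: [0.6, -8.1, -4.2]
opening: 0.231
```

Call:
arm_command(
  targets=[
    {"tx": 0, "ty": 0, "tz": 0, "wx": 0, "wy": 0, "wz": 0, "fingers": 0},
    {"tx": 0, "ty": 0, "tz": 0, "wx": 0, "wy": 0, "wz": 0, "fingers": 0},
    {"tx": 0, "ty": 0, "tz": 0, "wx": 0, "wy": 0, "wz": 0, "fingers": 0},
    {"tx": 0, "ty": 0, "tz": 0, "wx": 0, "wy": 0, "wz": 0, "fingers": 0},
    {"tx": 0, "ty": 0, "tz": -0.05, "wx": 0, "wy": 0, "wz": 0, "fingers": 0},
    {"tx": 0, "ty": 0, "tz": -0.09, "wx": 0, "wy": 0, "wz": 0, "fingers": 1},
  ],
)

```text
time: 7.5
eef_pos: [599.7, -155.1, 337.0]
tool_rot: [3.141, -0.0, 1.548]
ft_force: [-0.8, -0.5, 1.2]
opening: 0.43
```

Call:
arm_command(
  targets=[
    {"tx": -0.06, "ty": -0.06, "tz": 0, "wx": 0, "wy": 0, "wz": 0, "fingers": 1},
    {"tx": -0.125, "ty": -0.131, "tz": 0, "wx": 0, "wy": 0, "wz": 0, "fingers": 1},
    {"tx": -0.125, "ty": -0.131, "tz": 0, "wx": 0, "wy": 0, "wz": 0, "fingers": 1},
    {"tx": -0.125, "ty": -0.131, "tz": 0, "wx": 0, "wy": 0, "wz": 0, "fingers": 1},
    {"tx": -0.125, "ty": -0.131, "tz": 0, "wx": 0, "wy": 0, "wz": 0, "fingers": 1},
    {"tx": -0.125, "ty": -0.131, "tz": 0, "wx": 0, "wy": 0, "wz": 0, "fingers": 1},
    {"tx": -0.125, "ty": -0.131, "tz": 0, "wx": 0, "wy": 0, "wz": 0, "fingers": 1},
  ],
)

```text
time: 8.38
eef_pos: [466.7, -276.4, 335.5]
tool_rot: [-3.141, -0.0, 1.55]
ft_force: [-0.2, 0.0, -0.9]
opening: 0.002
```

Run:
```python
from bench import *
from h import *
s,c=wcam(observe,camera);pickle.dump(c,open("w2.pkl","wb"))
print(s["time"],s["eef_pos"],s["tool_rot"],s["opening"]); cv2.imwrite("pics/w2.png",cv2.resize(c["img"][:,:,::-1],(768,576)))
```

```text
8.375 [ 466.71762737 -276.41862054  335.48532438] [-3.14149605e+00 -4.22442937e-04  1.55005891e+00] 0.002462230201310657
```

View pics/w2.png

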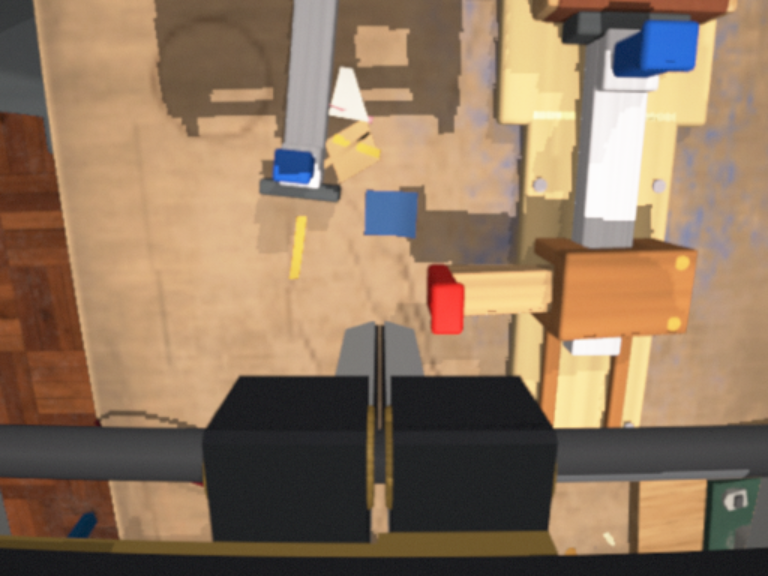

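The bar is snug and free of the gripper. The tab's top face spans (431–463, 282–333) and the closed fingers are on its near side, at (380,325).

Run:
```python
from h import *
c=pickle.load(open("w2.pkl","rb"));J=np.array([599.2,-229.8,-.0236])
for n,p,z in [("tabNearL",(430,282),83),("tabNearR",(432,333),83),("tabFarR",(463,332),83),("tabFarL",(460,283),83),("brNL",(557,252),68),("brNR",(558,336),68),("postNL",(642,71),77),("postFR",(696,28),77)]:
    X=hit(c,((p[0]+.5)/1.5-.5,(p[1]+.5)/1.5-.5),z);print(n,X.round(1),tojig(J,X).round(1))
print("tcp",tojig(J,[466.7,-276.4]))
```

```text
tabNearL [ 490.1 -265.3   83. ] [-108.2  -38.1]
tabNearR [ 491.1 -290.6   83. ] [-106.6  -63.4]
tabFarR [ 506.1 -290.4   83. ] [-91.6 -62.8]
tabFarL [ 504.2 -266.1   83. ] [-94.1 -38.5]
brNL [ 554.7 -254.9   68. ] [-43.9 -26.2]
brNR [ 558.  -299.1   68. ] [-39.5 -70.2]
postNL [ 586.  -171.4   77. ] [-14.6  58.1]
postFR [ 609.5 -152.9   77. ] [ 8.5 77.1]
tcp [-131.3634452   -49.71373317]
```

Call:
arm_command(
  targets=[
    {"tx": -0.001, "ty": 0, "tz": 0.05, "wx": 0, "wy": 0, "wz": 0, "fingers": 1},
    {"tx": -0.001, "ty": 0, "tz": 0.081, "wx": 0, "wy": 0, "wz": 0, "fingers": 1},
    {"tx": -0.001, "ty": 0, "tz": 0.081, "wx": 0, "wy": 0, "wz": 0, "fingers": 1},
  ],
)

```text
time: 8.8
eef_pos: [465.3, -277.2, 251.5]
tool_rot: [-3.136, -0.004, 1.549]
ft_force: [0.2, 0.2, 1.1]
opening: 0.005
```

Call:
arm_command(
  targets=[
    {"tx": 0, "ty": 0.006, "tz": 0, "wx": 0, "wy": 0, "wz": 0, "fingers": 1},
    {"tx": 0, "ty": 0.012, "tz": 0, "wx": 0, "wy": 0, "wz": 0, "fingers": 1},
    {"tx": 0, "ty": 0.016, "tz": 0.001, "wx": 0, "wy": 0, "wz": 0, "fingers": 1},
    {"tx": 0, "ty": 0.02, "tz": 0.001, "wx": 0, "wy": 0, "wz": 0, "fingers": 1},
    {"tx": 0, "ty": 0.024, "tz": 0.002, "wx": 0, "wy": 0, "wz": 0, "fingers": 1},
    {"tx": 0, "ty": 0.028, "tz": 0.002, "wx": 0, "wy": 0, "wz": 0, "fingers": 1},
    {"tx": 0, "ty": 0.031, "tz": 0.003, "wx": 0, "wy": 0, "wz": 0, "fingers": 1},
    {"tx": 0, "ty": 0.033, "tz": 0.003, "wx": 0, "wy": 0, "wz": 0, "fingers": 1},
  ],
)

```text
time: 9.8
eef_pos: [498.9, -279.0, 251.3]
tool_rot: [-3.141, -0.0, 1.548]
ft_force: [-1.7, -0.0, -0.7]
opening: 0.005
```

Call:
arm_command(
  targets=[
    {"tx": 0, "ty": 0.001, "tz": 0, "wx": 0, "wy": 0, "wz": 0, "fingers": 1},
    {"tx": 0, "ty": 0.002, "tz": 0, "wx": 0, "wy": 0, "wz": 0, "fingers": 1},
  ],
)

```text
time: 10.05
eef_pos: [500.7, -279.0, 251.2]
tool_rot: [-3.141, -0.001, 1.548]
ft_force: [-1.7, -0.7, -1.2]
opening: 0.006
```

In contact at about 2 N. I'll push on in small steps until the force rises.

Call:
arm_command(
  targets=[
    {"tx": 0, "ty": 0.001, "tz": 0, "wx": 0, "wy": 0, "wz": 0, "fingers": 1},
    {"tx": 0, "ty": 0.002, "tz": 0, "wx": 0, "wy": 0, "wz": 0, "fingers": 1},
  ],
)

```text
time: 10.3
eef_pos: [502.8, -279.0, 251.5]
tool_rot: [-3.141, -0.001, 1.548]
ft_force: [-2.2, 0.9, -1.3]
opening: 0.002
```

Call:
arm_command(
  targets=[
    {"tx": 0, "ty": 0.001, "tz": 0, "wx": 0, "wy": 0, "wz": 0, "fingers": 1},
    {"tx": 0, "ty": 0.002, "tz": 0, "wx": 0, "wy": 0, "wz": 0, "fingers": 1},
  ],
)

```text
time: 10.55
eef_pos: [504.9, -279.1, 251.6]
tool_rot: [-3.142, -0.0, 1.548]
ft_force: [-1.7, 0.6, -1.0]
opening: 0.006
```

Call:
arm_command(
  targets=[
    {"tx": 0, "ty": 0.001, "tz": 0, "wx": 0, "wy": 0, "wz": 0, "fingers": 1},
  ],
)

```text
time: 10.68
eef_pos: [505.5, -279.2, 251.6]
tool_rot: [-3.14, -0.0, 1.548]
ft_force: [-4.5, 0.9, 0.3]
opening: 0.005
```

Call:
arm_command(
  targets=[
    {"tx": 0, "ty": 0.001, "tz": 0, "wx": 0, "wy": 0, "wz": 0, "fingers": 1},
  ],
)

```text
time: 10.8
eef_pos: [506.0, -279.2, 251.6]
tool_rot: [-3.138, -0.001, 1.548]
ft_force: [-8.3, 1.3, 3.3]
opening: 0.007
```

Call:
arm_command(
  targets=[
    {"tx": 0, "ty": 0.001, "tz": 0, "wx": 0, "wy": 0, "wz": 0, "fingers": 1},
    {"tx": 0, "ty": 0.002, "tz": 0, "wx": 0, "wy": 0, "wz": 0, "fingers": 1},
  ],
)

```text
time: 11.05
eef_pos: [506.9, -279.3, 251.6]
tool_rot: [-3.134, -0.001, 1.548]
ft_force: [-12.7, 1.0, 5.3]
opening: 0.003
```

Call:
arm_command(
  targets=[
    {"tx": 0, "ty": 0.001, "tz": 0, "wx": 0, "wy": 0, "wz": 0, "fingers": 1},
    {"tx": 0, "ty": 0.001, "tz": 0, "wx": 0, "wy": 0, "wz": 0, "fingers": 1},
  ],
)

```text
time: 11.3
eef_pos: [507.4, -279.3, 251.6]
tool_rot: [-3.132, -0.001, 1.548]
ft_force: [-13.6, 2.1, 5.6]
opening: 0.002
```

Call:
arm_command(
  targets=[
    {"tx": 0, "ty": 0.001, "tz": 0, "wx": 0, "wy": 0, "wz": 0, "fingers": 1},
    {"tx": 0, "ty": 0.002, "tz": 0, "wx": 0, "wy": 0, "wz": 0, "fingers": 1},
    {"tx": 0, "ty": 0.002, "tz": 0, "wx": 0, "wy": 0, "wz": 0, "fingers": 1},
  ],
)

```text
time: 11.68
eef_pos: [508.3, -279.4, 251.6]
tool_rot: [-3.128, -0.002, 1.547]
ft_force: [-18.3, 1.9, 7.9]
opening: 0.003
```

Call:
arm_command(
  targets=[
    {"tx": 0, "ty": -0.003, "tz": 0, "wx": 0, "wy": 0, "wz": 0, "fingers": 1},
    {"tx": 0, "ty": -0.015, "tz": 0, "wx": 0, "wy": 0, "wz": 0, "fingers": 1},
    {"tx": 0, "ty": -0.03, "tz": 0, "wx": 0, "wy": 0, "wz": 0, "fingers": 1},
    {"tx": 0, "ty": -0.04, "tz": -0.05, "wx": 0, "wy": 0, "wz": 0, "fingers": 1},
    {"tx": 0, "ty": -0.04, "tz": -0.11, "wx": 0, "wy": 0, "wz": 0, "fingers": 1},
    {"tx": 0.08, "ty": -0.01, "tz": -0.16, "wx": 0, "wy": 0, "wz": 0, "fingers": 1},
    {"tx": 0.08, "ty": -0.01, "tz": -0.16, "wx": 0, "wy": 0, "wz": 0, "fingers": 1},
    {"tx": 0.08, "ty": -0.01, "tz": -0.16, "wx": 0, "wy": 0, "wz": 0, "fingers": 1},
  ],
)

```text
time: 12.68
eef_pos: [503.9, -197.6, 414.5]
tool_rot: [3.136, 0.002, 1.551]
ft_force: [0.4, -0.4, -0.7]
opening: 0.004
```

Run:
```python
from bench import *
from h import *
s,c=wcam(observe,camera);pickle.dump(c,open("w3.pkl","wb"))
print(s["time"],s["eef_pos"],s["tool_rot"],s["ft_force"]); cv2.imwrite("pics/w3.png",cv2.resize(c["img"][:,:,::-1],(768,576)))
```

```text
12.675 [ 503.9439157  -197.59083429  414.49158086] [3.13568584e+00 2.20635800e-03 1.55135260e+00] [ 0.36160447 -0.38497855 -0.65336102]
```

View pics/w3.png

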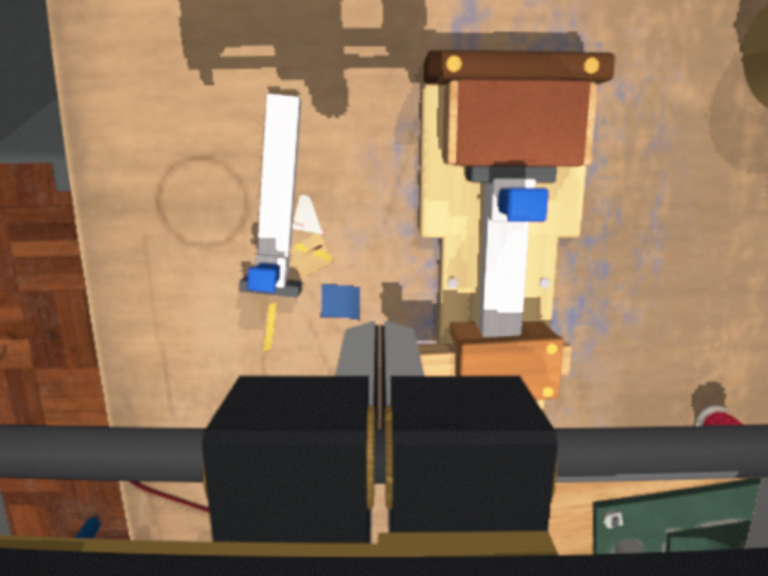

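The block lies flat between the fence at (520,67) and the bar face at (510,172), and the post is clear of the gripper. I'll move the arm out of the way and check the wedge from the top camera.

Call:
arm_command(
  targets=[
    {"tx": 0.06, "ty": -0.03, "tz": 0, "wx": 0, "wy": 0, "wz": 0, "fingers": 1},
    {"tx": 0.12, "ty": -0.06, "tz": 0, "wx": 0, "wy": 0, "wz": 0, "fingers": 1},
    {"tx": 0.18, "ty": -0.09, "tz": 0, "wx": 0, "wy": 0, "wz": 0, "fingers": 1},
    {"tx": 0.24, "ty": -0.12, "tz": 0, "wx": 0, "wy": 0, "wz": 0, "fingers": 1},
    {"tx": 0.3, "ty": -0.12, "tz": 0, "wx": 0, "wy": 0, "wz": 0, "fingers": 1},
    {"tx": 0.36, "ty": -0.12, "tz": 0, "wx": 0, "wy": 0, "wz": 0, "fingers": 1},
    {"tx": 0.36, "ty": -0.12, "tz": 0, "wx": 0, "wy": 0, "wz": 0, "fingers": 1},
  ],
)

```text
time: 13.6
eef_pos: [391.3, 165.4, 410.2]
tool_rot: [-3.14, 0.0, 1.552]
ft_force: [-0.7, -0.4, -0.8]
opening: 0.002
```

Run:
```python
from bench import *
from h import *
d=pickle.load(open("cams.pkl","rb"));c=camera("top");sc=camera("scene");pickle.dump({"top":c,"scene":sc},open("cams3.pkl","wb"))
J=np.array([599.2,-229.8,-.0236])
for im,n in((d["top"],"before"),(c,"after")):
    a=im["img"].astype(int);m=(a[...,0]>190)&(a[...,1]<60)&(a[...,2]<60)
    m[:180]=0;m[225:]=0;m[:,300:]*=1;m[:,:310]=0;m[:,350:]=0
    v,u=np.nonzero(m);p=(u.mean(),v.mean());z=84 if n=="before" else 80
    print(n,m.sum(),p,tojig(J,hit(im,p,z)).round(1))
cv2.imwrite("pics/crop4.png",cv2.resize(c["img"][115:225,205:400,::-1],None,fx=4,fy=4,interpolation=cv2.INTER_CUBIC))
```

```text
Traceback (most recent call last):
numpy._core._exceptions._UFuncOutputCastingError: Cannot cast ufunc 'multiply' output from dtype('int64') to dtype('bool') with casting rule 'same_kind'
```

Run:
```python
from h import *
d=pickle.load(open("cams.pkl","rb"));c=pickle.load(open("cams3.pkl","rb"))["top"]
J=np.array([599.2,-229.8,-.0236])
for im,n in((d["top"],"before"),(c,"after")):
    a=im["img"].astype(int);m=(a[...,0]>190)&(a[...,1]<60)&(a[...,2]<60)
    m[:180]=0;m[225:]=0;m[:,:310]=0;m[:,350:]=0
    v,u=np.nonzero(m);p=(u.mean(),v.mean());z=84 if n=="before" else 80
    print(n,m.sum(),p,tojig(J,hit(im,p,z)).round(1))
cv2.imwrite("pics/crop4.png",cv2.resize(c["img"][115:225,205:400,::-1],None,fx=4,fy=4,interpolation=cv2.INTER_CUBIC))
```

```text
before 92 (np.float64(331.1630434782609), np.float64(208.1413043478261)) [-98.7 -50.3]
after 89 (np.float64(330.97752808988764), np.float64(193.42696629213484)) [-71.9 -49.7]
```

View pics/crop4.png

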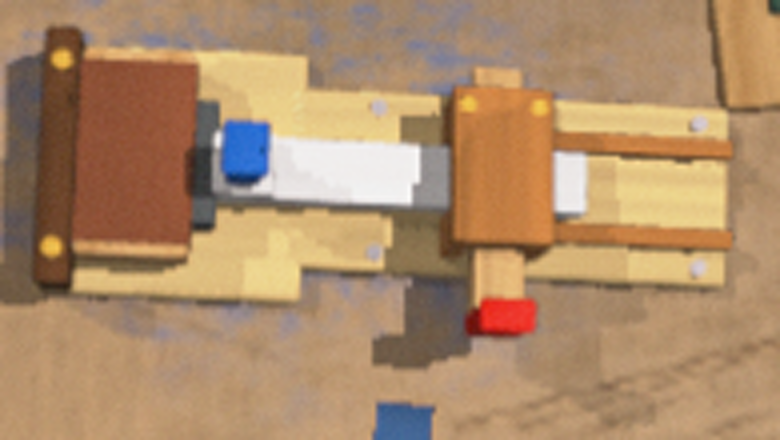

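The wedge has travelled 27 mm. Its tab top is centred at jig x -72, so the wedge itself is at about -13. The block is seated against the fence, the bar is against the block, and the arm is clear.

```bash
python3 -c "
from bench import *
print(hand_in())"
```

```text
the job is handed in; nothing more can be done
None
```

The job is handed in: the block is clamped flat against the fence and the wedge is driven in. The arm is clear of everything. I did not test the jam by pushing on the bar, and the press the wedge keeps on the bar once let go (judged at over 3 N) was not measured.

- **Bar:** I gripped the blue post of the larger bar, the one in the jig. I slid it about 76 mm, until the wrist force rose to about 8 N with the block against the fence, then let go.
- **Wedge:** With closed fingers I pushed the red tab. The force stayed near 2 N while it slid, then climbed to 18 N once the wedge met the bar, and I backed off there.
- **Last checks:** The final top view shows the fence, block and bar face in contact. The wedge moved about 27 mm, to about x = -13 mm, against the limit of -15 mm; the camera estimate is only good to 2–3 mm. Sim time was about 14 s.
- **Disagreement:** Working back from the gripper position gave wedge x of about -15.6 mm at first contact with the bar and about -12.5 mm at full push.

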